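# Crank a jar tight in the bench clamp

## Task

Stand the cream jar upright on the bed of the hand-cranked jar clamp, between the moving jaw and the V-block. Then take the crank by its free-spinning grip and wind it clockwise (seen from above), without letting go on the way, until the jar sits in the V-block and is held firmly but not crushed: stop when the crank has become about half as heavy again to turn as it was while running free. Then let go and draw back; leave the white tape roll and the product box alone.

Things in the scene. Friction and masses are not known exactly. Their poses are not given: they have to be found in the camera images.
- jar: White cream jar with a pink lid: upright cylinder, 52 mm diameter (lid 53), 46 mm tall, 0.12 kg, loose. Origin at the centre of its underside. Starts on the bench top, 115 to 155 mm beyond the seat past the clamp's V-block end. A bag sealer with a raised arm (up to 0.24 m high) stands close behind it: close the fingers along the clamp's y there, not towards the sealer.
- clamp: Hand-cranked jar clamp fixed to the bench: aluminium plate 90 x 240 x 12 mm (its top is the bed) and, at one end, a grey gear housing 80 x 70 mm, 62 mm high. Origin on the bench top, midway in x; y runs along the plate, from the crank end (-156 mm) to the V-block end (+84 mm), and is the way the jaw closes; z up. Jaw and V-block rise to 40 mm over the bench, the jar on the bed to 58 mm.
- v_stop: Fixed black V-block on the clamp: 120 degree V that opens towards the jaw, 12 to 38 mm over the bench; origin and axes as the clamp's. The jaw presses the jar into it. Put the jar down with the fingers closing across the clamp (its x axis).
- seat (a point): Point on the bed, 12 mm over the bench, where the jar's underside centre is once seated in the V-block: (0, 30, 12) mm in the clamp's frame, axes as the clamp's. Put the jar down 8 to 14 mm before it, towards the jaw.
- crank_axis (a point): Point on the crank's vertical axis at mid height of the grip, 98 mm over the bench: (0, -115, 98) mm in the clamp's frame. The crank radius, axis to grip centre, is 45 mm.
- crank_grip: Black upright cylindrical grip of the crank, 24 mm diameter, 44 mm tall (76 to 120 mm over the bench), origin at its centre. It spins freely on its pin: fingers that hold it need not turn. Running free, the crank drags with about 10 N at the grip, alike at all angles; 6 to 7 N of that stay in the hand when a slow stroke stops. The crank stays where it is left.
- crank (a joint): Crank angle, rad, growing clockwise seen from above (closing); starts at 0 to 1. At angle q the grip lies from the axis along (cos q, -sin q) in the clamp's x, y. The jar meets the V-block at about 8 to 11 rad; from there the drag at the grip climbs by about 5 N per rad, 0.1 N per newton on the V-block. Wanted there: 25 to 85 N (0.7 to 1.6 rad on), best 50; beyond 110 N the jar is crushed.
- white_tape_roll: Bystander: white roll of tape lying flat, 84 mm diameter, 49 mm tall, loose behind the clamp. Origin at the centre of its underside. Not to be moved.
- product_box: Bystander: white product box 60 x 155 x 45 mm lying flat, loose, behind and left of the clamp. Origin at the centre of its underside. Not to be moved.
- jaw_front (a point): Point on the closing jaw's body at the nominal place of its rubber face, 26 mm over the bench: y = -34 mm in the clamp's frame with the crank at 0, moving 4 mm to +y per rad of crank. The rubber face can be set on the jaw and really stands up to 5 mm before or behind this point; that setting is not reported and differs each time. The face gives way by 1 mm per 15 N.

How it is judged:
By the outcome, as a careful person would: the job done as asked, in the order asked, and still so for the second after the job is handed in, with the robot touching nothing.
It also fails if it takes over 72 s, if anything falls off the work surface, if the arm or the gripper's body presses on something with over 40 N, if the wrist force passes 120 N, or if a joint passes its speed limit or range.

## Robot

A 6-joint arm with a two-finger parallel gripper is mounted at the origin on a cart in front of the work surface, level with it; the furniture and walls round the work are solid. World frame = base frame: x ahead of the robot, y to its left, z up, the work surface at z = 0. Lengths are in m, angles in degrees, forces in N, time in s.
With the tool pointing down it reaches from about 0.325 to 0.85 m from the base axis. Payload 15.5 kg.
Tool frame: the origin (TCP) lies at the very end of the fingers, on their centre line; the grasp point (between the pads) lies arm.grip_depth behind it (arm.grip_depth is the distance from the TCP to the grasp point, in m); z points along the fingers, y is the line along which they close (so a half turn about z gives the same grasp; the last joint's range is limited). The gripper opens to 91 mm and grips with 3 to 60 N. Pads are 32 mm wide; open, the fingers measure 118 mm over their backs; the gripper's body (76 mm by 178 mm) begins 60 mm behind the grasp point.
Start: joints at [-75.716, 28.281, 77.091, -0, 74.628, -5.472], TCP at [0.211, -0.588, 0.214] pointing down, gripper open.
Joint ranges: [-166.48, 166.48], [-47.26, 123.95], [12.59, 153.08], [-70.14, 250.14], [6.76, 159.57], [-176.63, 176.63]. Speed limits (degrees/s): [108.29, 108.29, 147.25, 172.46, 172.46, 172.46].

## Interface

Orientations are given as a 3x3 rotation matrix whose columns are the frame's x, y, z axes.
In Python, from rig import arm gives the robot as it stands. Calls block until the motion is done:
- arm.move_to(position, orientation): joint-space move of the TCP to a pose.
- arm.move_l(position, orientation=None, feed=0.15): straight line of the TCP; orientation=None keeps the orientation; feed is the mean speed in m/s.
- arm.move_joints(angles): joint-space move.
- arm.grip(opening): finger opening in m; the grip force is fixed at half the most; returns when the fingers have stopped.
- arm.sleep(seconds).
- arm.solve_ik(position, orientation): joint angles nearest the present ones, or None.
- arm.snapshot(name): name is "side" or "top"; returns the picture (480x640x3 uint8, red, green, blue); there is no depth.
- arm.get_calibration(name): a dict with "intrinsics" (3x3 intrinsics, pixels), "cam_to_world" (4x4, takes a point from camera to world coordinates). Camera axes: x right, y down, z forward; pixel columns grow to the right and rows downward; lengths in m; the calibration is good to about 2 mm. A picture is of the moment at which its call begins. get_calibration takes no time and is no camera call.
A pose or a line that the arm cannot do raises arm.Unreachable and nothing moves.
- arm.sign_off(): hands the job in; it is judged then, once.
Readings, each from a call of its own:
- arm.current_t(): time.
- arm.current_joint_positions(): joint angles.
- arm.current_dq(): joint speeds.
- arm.current_tau(): joint torques, N m.
- arm.current_ee_pos(): TCP position.
- arm.current_tool_rot(): TCP orientation.
- arm.current_force(): force on the tool from outside, world axes, zero at the start.
- arm.current_torque(): the same for the moment, N m.
- arm.current_width(): finger opening in m.
- arm.current_grasp_force(): force on a finger pad.
Only numpy, scipy, OpenCV 4.12 (cv2) and the standard library are available. Lean on these libraries where they do the work, as an engineer would, in place of code of your own. Each camera call takes 0.05 s, during which the arm holds its last target. There are 200 camera calls.

## Working session

There is one attempt and no reset: what is moved stays moved. The work goes in short steps, each a Python script; the robot and the scene stay as the last script left them, time stands still between calls to the robot, and variables do not carry over. Pictures are saved under pics/ and viewed, at most 10 in all, crops included, and the job is handed in when it is done.

```bash
ls; mkdir -p pics; python3 - <<'E'
from rig import arm
import cv2,numpy as np
np.set_printoptions(precision=4,suppress=True)
for n in("top","side"):
    im=arm.snapshot(n); cv2.imwrite(f"pics/{n}0.png",im[:,:,::-1]); c=arm.get_calibration(n); print(n,c["intrinsics"],c["cam_to_world"])
print(arm.grip_depth,arm.current_t(),arm.current_tool_rot(),arm.current_width(),arm.current_force())
E
```

```text
pics
top [[464.3683   0.     318.4931]
 [  0.     464.3683 241.552 ]
 [  0.       0.       1.    ]] [[-0.0133 -0.9971  0.0744  0.5477]
 [-0.9999  0.0133 -0.0002  0.1213]
 [-0.0008 -0.0744 -0.9972  0.9453]
 [ 0.      0.      0.      1.    ]]
side [[521.8021   0.     311.7679]
 [  0.     521.8021 239.2667]
 [  0.       0.       1.    ]] [[ 0.9346 -0.2387  0.2638  0.3577]
 [-0.3555 -0.5956  0.7203 -0.5868]
 [-0.0148 -0.767  -0.6415  0.6953]
 [ 0.      0.      0.      1.    ]]
0.0188 0.1 [[ 0.9412  0.338  -0.0002]
 [ 0.338  -0.9412  0.0011]
 [ 0.0001 -0.0011 -1.    ]] 0.09121654474444907 [ 0.1998 -0.2617  0.0656]
```

View pics/top0.png

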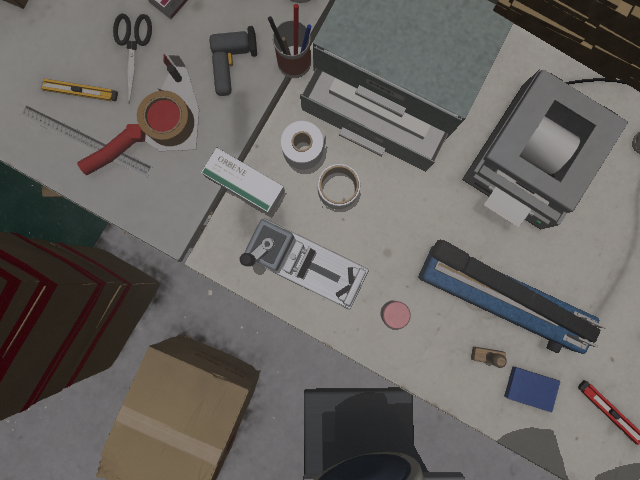

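View pics/side0.png

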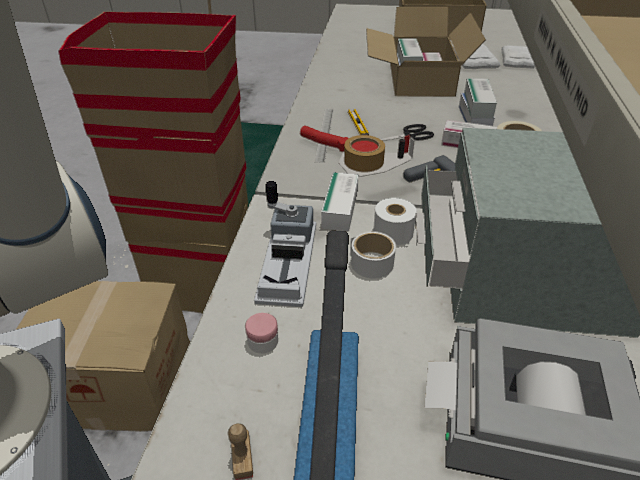

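The top view shows the clamp with its housing at (270,246), grip at (247,259), V-block end at about (368,268)–(350,306) and jar lid at (396,315). In the side view the jar is at (261,327) and the grip at (271,190). I'll zoom in on the clamp.

```bash
cat > h.py <<'E'
import numpy as np, cv2
np.set_printoptions(precision=4,suppress=True)
from rig import arm
def ray(n,uv):
    c=arm.get_calibration(n); T=c["cam_to_world"]
    d=T[:3,:3]@np.linalg.solve(c["intrinsics"],[uv[0],uv[1],1.]); return T[:3,3],d/np.linalg.norm(d)
def onplane(n,uv,z):
    o,d=ray(n,uv); return o+d*(z-o[2])/d[2]
def tri(uvt,uvs):
    A=np.zeros((3,3));b=np.zeros(3);R=[ray("top",uvt),ray("side",uvs)]
    for o,d in R:
        P=np.eye(3)-np.outer(d,d);A+=P;b+=P@o
    p=np.linalg.solve(A,b); return p,[np.linalg.norm((np.eye(3)-np.outer(d,d))@(p-o)) for o,d in R]
def project(n,p):
    c=arm.get_calibration(n);T=c["cam_to_world"];q=c["intrinsics"]@(T[:3,:3].T@(np.asarray(p)-T[:3,3]));return q[:2]/q[2]
def blob(mask,near):
    k,l,s,c=cv2.connectedComponentsWithStats(mask.astype(np.uint8))
    i=1+np.argmin([np.hypot(*(c[j]-near))+(1e6 if s[j,4]<25 else 0) for j in range(1,k)]); return c[i],s[i],l==i
E
python3 - <<'E'
from h import *
t=cv2.imread("pics/top0.png");s=cv2.imread("pics/side0.png")
def pink(im): im=im.astype(int); return (im[:,:,2]-im[:,:,1]>40)&(im[:,:,0]-im[:,:,1]>-5)
a=blob(pink(t),(396,315));b=blob(pink(s),(261,327));print(a[:2],b[:2])
print("jar top-plane",onplane("top",a[0],.046),"side",onplane("side",b[0],.043))
dark=lambda im:im.max(2)<45
a=blob(dark(t),(247,259));b=blob(dark(s),(271,190));print("grip",a[:2],b[:2],tri(a[0],b[0]))
cv2.imwrite("pics/tz.png",cv2.resize(t[210:320,235:385],None,fx=5.3,fy=5.3,interpolation=cv2.INTER_CUBIC))
cv2.imwrite("pics/sz.png",cv2.resize(s[170:310,245:335],None,fx=4.2,fy=4.2,interpolation=cv2.INTER_CUBIC))
E
```

```text
(array([396.4886, 314.7764]), array([384, 303,  26,  25, 483], dtype=int32)) (array([260.8241, 324.0395]), array([246, 313,  31,  23, 557], dtype=int32))
jar top-plane [ 0.4718 -0.0267  0.046 ] side [ 0.4719 -0.0252  0.043 ]
grip (array([113.2472, 336.2375]), array([  71,  285,   80,  100, 2156], dtype=int32)) (array([271.4167, 191.8246]), array([266, 181,  12,  23, 228], dtype=int32)) (array([0.5319, 0.4693, 0.0106]), [np.float64(0.11043455877109189), np.float64(0.11043455877109182)])
```

View pics/tz.png

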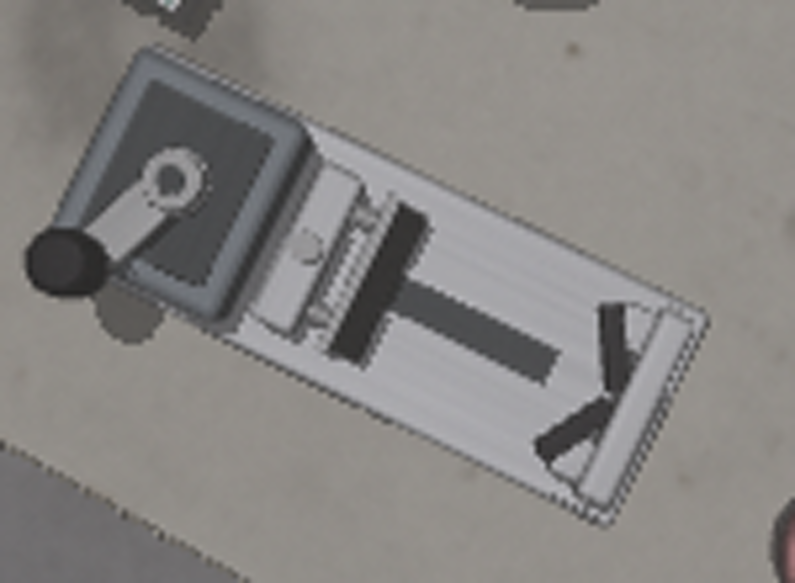

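View pics/sz.png

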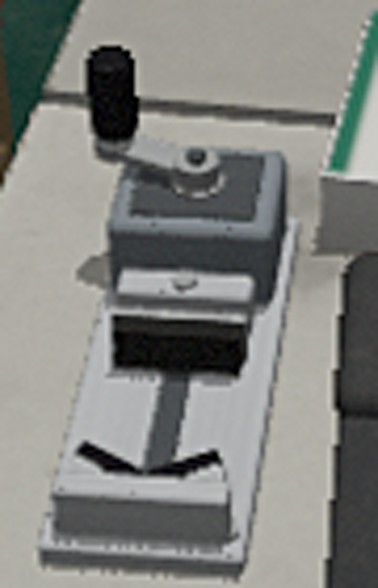

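The jar is at about (0.472,-0.026). In the top crop the plate's far corners are at (708,318) and (605,524), the hub is at (175,180) and the grip is at (67,262). In the side crop the grip runs from (110,47) to (113,140).

```bash
python3 - <<'E'
from h import *
f=lambda u,v:((u+.5)/5.3-.5+235,(v+.5)/5.3-.5+210)
g=lambda u,v:((u+.5)/4.2-.5+245,(v+.5)/4.2-.5+170)
c1=onplane("top",f(707,318),.012)[:2];c2=onplane("top",f(604,522),.012)[:2]
e1=onplane("top",f(330,131),.012)[:2];e2=onplane("top",f(260,349),.012)[:2]
print("width",np.linalg.norm(c1-c2))
dx=(c2-c1);dys=[c1-e1,c2-e2]
print("yaw of clamp x:",np.degrees(np.arctan2(dx[1],dx[0])),[np.degrees(np.arctan2(d[1],d[0]))+90 for d in dys])
mid=(c1+c2)/2
hub,e=tri(f(175,179),g(198,158)); print("hub",hub,e)
d=mid-hub[:2];print("mid-hub",np.linalg.norm(d),"exp .199; yaw",np.degrees(np.arctan2(d[1],d[0]))+90)
hs=[onplane("top",f(175,179),z) for z in(.076,.080)];print(hs)
t=cv2.imread("pics/top0.png")
m=t[210:320,235:385].max(2)<75
c,s,_=blob(m,(12,50));print("top grip blob",c,s)
print("grip tri",tri(f(70,262),g(111,93)), "top face", onplane("top",f(63,260),.12))
# side check of corners
for p in(c1,c2): print("side proj crop px",(project("side",[*p,.012])-[245,170]+.5)*4.2)
dk=cv2.imread("pics/side0.png").max(2)<45
print(blob(dk,(271,190))[:2])
E
```

```text
width 0.0861334695606365
yaw of clamp x: 152.04879188132819 [np.float64(-27.198941971217053), np.float64(-27.3353226222942)]
hub [0.6105 0.2166 0.0761] [np.float64(0.00019444459975854347), np.float64(0.00019444459975869182)]
mid-hub 0.19530743948686366 exp .199; yaw -27.12498940403411
[array([0.6103, 0.2167, 0.076 ]), array([0.61  , 0.2162, 0.08  ])]
top grip blob [14.57  48.715] [  5  41  29  15 200]
grip tri (array([0.5801, 0.2504, 0.0999]), [np.float64(0.0004614557360064908), np.float64(0.0004614557360064521)]) top face [0.5804 0.2495 0.12  ]
side proj crop px [240.3273 559.0655]
side proj crop px [ 41.3896 542.787 ]
(array([271.4167, 191.8246]), array([266, 181,  12,  23, 228], dtype=int32))
```

```bash
cat >> h.py <<'E'
YA=np.radians(-117.25)
yd=np.array([np.cos(YA),np.sin(YA),0]); xd=np.array([yd[1],-yd[0],0]); AX=np.array([.6105,.2166,0])
ORG=AX+.115*yd
def W(x,y,z): return ORG+x*xd+y*yd+np.array([0,0,z])
def C(p): d=np.asarray(p)-ORG; return np.array([d@xd,d@yd,p[2]])
def down(yax):
    z=np.array([0,0,-1.]); return np.column_stack([np.cross(yax,z),yax,z])
JAR=np.array([.4718,-.0260,0])
E
python3 - <<'E'
from h import *
f=lambda u,v:((u+.5)/5.3-.5+235,(v+.5)/5.3-.5+210)
print("xd",xd,yd,"jar in clamp",C(JAR),"grip",C([.5803,.25,.1]))
for p in [(602,303),(625,303),(537,440),(545,465),(612,395)]: print("V",C(onplane("top",f(*p),.038)))
print("jaw",C(onplane("top",f(430,225),.04)),C(onplane("top",f(366,362),.04)))
for p in [(432,280),(440,243),(550,345)]: print("sealer",C(onplane("top",p,.1)))
for nm,p,ax in [("pick",JAR+[0,0,.02],yd),("pickhi",JAR+[0,0,.3],yd),("place",W(0,19,.04)*0+W(0,.019,.04),xd),("placehi",W(0,.019,.2),xd)]+[("cr%d"%a,AX+.045*(np.cos(a)*xd-np.sin(a)*yd)+[0,0,.08],xd) for a in range(6)]:
    for s in(1,-1): 
        q=arm.solve_ik(p,down(s*ax)); print(nm,s,None if q is None else np.array(q))
E
```

```text
xd [-0.889   0.4579  0.    ] [-0.4579 -0.889   0.    ] jar in clamp [0.0122 0.1642 0.    ] grip [ 0.0421 -0.1309  0.1   ]
V [-0.0297  0.0415  0.038 ]
V [-0.0334  0.0491  0.038 ]
V [0.026  0.0424 0.038 ]
V [0.0328 0.049  0.038 ]
V [-0.001   0.0597  0.038 ]
jaw [-0.0271 -0.0279  0.04  ] [ 0.0284 -0.0265  0.04  ]
sealer [-0.0731  0.1853  0.1   ]
sealer [-0.1404  0.1694  0.1   ]
sealer [-0.0625  0.4247  0.1   ]
pick 1 [-10.4005  33.9978 109.3269  -0.      36.6754 106.8495]
pick -1 [-10.4005  33.9978 109.3269  -0.      36.6754 -73.1505]
pickhi 1 [-10.4005  11.0351  90.0655  -0.      78.8994 106.8495]
pickhi -1 [-10.4005  11.0351  90.0655  -0.      78.8994 -73.1505]
place 1 [   3.9306   36.0117   96.5067   -0.       47.4815 -148.8194]
place -1 [ 3.9306 36.0117 96.5067 -0.     47.4815 31.1806]
placehi 1 [   3.9306   23.7056   87.7585   -0.       68.5359 -148.8194]
placehi -1 [ 3.9306 23.7056 87.7585 -0.     68.5359 31.1806]
cr0 1 [  17.0413   36.2717   86.0345   -0.       57.6937 -135.7087]
cr0 -1 [17.0413 36.2717 86.0345 -0.     57.6937 44.2913]
cr1 1 [  18.1455   39.0719   79.4758   -0.       61.4523 -134.6045]
cr1 -1 [18.1455 39.0719 79.4758 -0.     61.4523 45.3955]
cr2 1 [  15.7756   41.1782   74.5593   -0.       64.2625 -136.9744]
cr2 -1 [15.7756 41.1782 74.5593 -0.     64.2625 43.0256]
cr3 1 [  12.174    40.6797   75.7218   -0.       63.5984 -140.576 ]
cr3 -1 [12.174  40.6797 75.7218 -0.     63.5984 39.424 ]
cr4 1 [  10.2486   38.029    81.9151   -0.       60.0559 -142.5014]
cr4 -1 [10.2486 38.029  81.9151 -0.     60.0559 37.4986]
cr5 1 [  11.9997   35.6362   87.528    -0.       56.8358 -140.7503]
cr5 -1 [11.9997 35.6362 87.528  -0.     56.8358 39.2497]
```

```bash
python3 - <<'E'
from h import *
p=np.array(arm.current_ee_pos()); arm.move_l([p[0],p[1],.36],feed=.3)
R=down(-yd)
arm.move_to(JAR+[0,0,.34],R); arm.move_l(JAR+[0,0,.12],feed=.3); arm.move_l(JAR+[0,0,.02],feed=.12)
print("F",arm.current_force()); arm.grip(0.03); print(arm.current_width(),arm.current_grasp_force(),arm.current_force())
arm.move_l(JAR+[0,0,.2],feed=.15); print(arm.current_width(),arm.current_force(),arm.current_t())
arm.move_to(W(0,.019,.22),down(-xd))
cv2.imwrite("pics/carry.png",np.vstack([arm.snapshot("side")[60:350,150:470]])[:,:,::-1]); print(arm.current_width(),arm.current_t())
E
```

```text
F [ 0.1034  0.0752 -0.2755]
0.05242723409210301 30.000418424606323 [-1.1842  0.656   2.3343]
0.05226402433176721 [-0.2471  0.519  -0.9958] 6.8417
0.05194997881538066 8.55
```

View pics/carry.png

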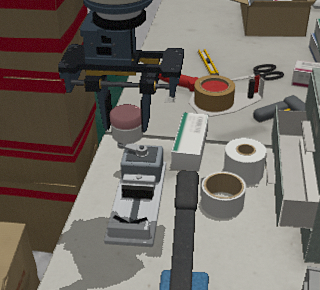

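The jar is held upright over the clamp, with the lid at about (127,117) in the crop. Next I lower, release and check.

```bash
python3 - <<'E'
from h import *
arm.move_l(W(0,.019,.06),feed=.2); f0=np.array(arm.current_force())
for z in(.036,.034,.033,.0325,.032,.0315,.031):
    arm.move_l(W(0,.019,z),feed=.03); f=np.array(arm.current_force())-f0; print(z,f)
    if f[2]>2.5: break
arm.grip(.075); print(arm.current_width())
arm.move_l(W(0,.019,.2),feed=.25)
arm.move_to(W(.14,-.12,.25),down(-xd))
for n in("top","side"):
    im=arm.snapshot(n)[:,:,::-1]; cv2.imwrite(f"pics/{n}1.png",im); i=im.astype(int)
    m=(i[:,:,2]-i[:,:,1]>40)&(i[:,:,0]-i[:,:,1]>-5)
    b=blob(m,project(n,W(0,.019,.058))); print(n,b[:2],C(onplane(n,b[0],.058 if n=="top" else .055)))
t=cv2.imread("pics/top1.png")[200:320,225:385];s=cv2.imread("pics/side1.png")[170:320,225:385]
cv2.imwrite("pics/placed.png",np.hstack([cv2.resize(t,(400,300)),cv2.resize(s,(320,300))])); print(arm.current_t())
E
```

```text
0.036 [-1.5435 -1.1758  0.4801]
0.034 [-1.2262 -1.0274  0.221 ]
0.033 [-0.5641  0.3665  0.7672]
0.0325 [ 0.3667 -0.7901  0.0277]
0.032 [-2.172  -0.7172  3.559 ]
0.07511030422691131
top (array([331.7137, 274.9602]), array([319, 263,  26,  25, 503], dtype=int32)) [-0.0008  0.0194  0.058 ]
side (array([282.1046, 259.4413]), array([269, 251,  27,  18, 392], dtype=int32)) [-0.0004  0.0175  0.055 ]
13.7417
```

View pics/placed.png

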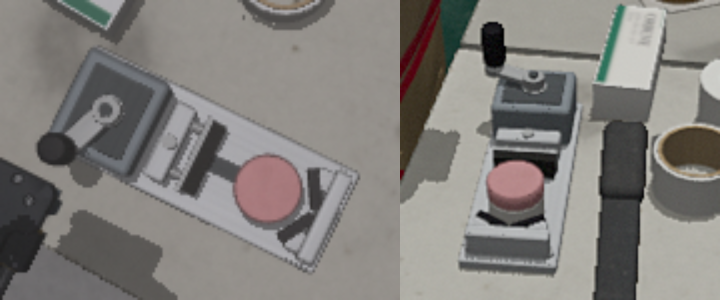

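The jar stands upright at (0, 19) mm in the clamp frame, before the V. Now I take the crank.

```bash
cat >> h.py <<'E'
import json
def pose(q,ax=AX,r=.045): return np.array(ax)+r*(np.cos(q)*xd-np.sin(q)*yd)+[0,0,.082]
def wind(q,q1,dq,feed,F0,ax=AX,r=.045,settle=0.):
    out=[]
    while q<q1-1e-6:
        q=min(q+dq,q1); arm.move_l(pose(q,ax,r),feed=feed)
        if settle: arm.sleep(settle)
        f=np.mean([np.array(arm.current_force()) for _ in range(3)],0)-F0
        e=np.array(arm.current_ee_pos())-ax; 
        qa=np.arctan2(-(e@yd),e@xd)
        t=-np.sin(qa)*xd-np.cos(qa)*yd; rr=np.cos(qa)*xd-np.sin(qa)*yd
        out.append([q,-f@t,f@rr,f[2],(q-qa+np.pi)%(2*np.pi)-np.pi,np.hypot(e@xd,e@yd)*1e3,arm.current_t()])
    return q,out
E
python3 - <<'E'
from h import *
q=.363
arm.move_to(pose(q)+[0,0,.08],down(-xd)); arm.grip(.06); arm.move_l(pose(q),feed=.15)
arm.sleep(.2); F0=np.mean([np.array(arm.current_force()) for _ in range(5)],0)
arm.grip(.015); arm.sleep(.2)
print(arm.current_width(),arm.current_grasp_force(),np.array(arm.current_force())-F0,F0)
q,o=wind(q,q+1.2,.2,.05,F0); print(np.array(o))
json.dump([q,list(F0)],open("st.json","w"))
E
```

```text
0.023788081457567674 29.9993759393692 [-8.985   4.6166  6.034 ] [ 0.4024 -0.1577 -0.3536]
[[ 0.563   4.2417  8.3521  6.2864  0.0194 46.1404 16.8417]
 [ 0.763   4.951   7.9925  4.012   0.0185 45.9597 17.175 ]
 [ 0.963   4.2973  6.8604  4.5797  0.0167 45.7384 17.5083]
 [ 1.163   4.9482  4.8655  3.3756  0.0159 45.4904 17.8417]
 [ 1.363   5.3783  1.3712  4.1036  0.0151 45.2391 18.175 ]
 [ 1.563   4.7164 -0.6774  2.8862  0.0141 44.95   18.5083]]
```

```bash
echo 'AX2=AX+.0011*xd' >> h.py; python3 - <<'E'
from h import *
q,F0=json.load(open("st.json"))
q,o=wind(q,7.0,.2,.03,np.array(F0),AX2); print(np.array(o)[:,[0,1,2,3,4,5,6]])
print(arm.current_width())
json.dump([q,list(F0)],open("st.json","w")); json.dump(o,open("o1.json","w"))
E
```

```text
[[ 1.763   7.0617 -0.9331  3.2296  0.0168 44.8618 18.925 ]
 [ 1.963   6.7607 -0.3096  2.6891  0.016  44.8151 19.375 ]
 [ 2.163   5.882  -1.2025  3.0641  0.0155 44.767  19.825 ]
 [ 2.363   6.7074 -2.7161  2.6466  0.015  44.6907 20.275 ]
 [ 2.563   5.9789 -3.1706  2.4104  0.0147 44.6137 20.725 ]
 [ 2.763   5.5001 -3.8857  1.8788  0.0147 44.6348 21.175 ]
 [ 2.963   5.4007 -3.8641  0.4173  0.0149 44.6264 21.625 ]
 [ 3.163   5.4771 -3.3562  0.1589  0.0156 44.6445 22.075 ]
 [ 3.363   6.0847 -4.155  -1.7262  0.017  44.6645 22.525 ]
 [ 3.563   4.7849 -3.1491 -2.0863  0.0186 44.6917 22.975 ]
 [ 3.763   6.0377 -3.7733 -3.4369  0.0209 44.7425 23.425 ]
 [ 3.963   5.7394 -3.4635 -4.635   0.0237 44.8037 23.875 ]
 [ 4.163   5.7328 -2.059  -5.7132  0.0256 44.8516 24.325 ]
 [ 4.363   5.9508  0.2157 -5.0052  0.0269 44.8897 24.775 ]
 [ 4.563   6.1081  0.8035 -4.7552  0.0245 44.957  25.225 ]
 [ 4.763   5.9766  1.5945 -2.5915  0.0232 45.0291 25.675 ]
 [ 4.963   5.1939  1.7576 -0.8266  0.0197 45.0902 26.125 ]
 [ 5.163   5.685   3.4575  0.081   0.0169 45.197  26.575 ]
 [ 5.363   5.5047  2.4065  0.8673  0.0154 45.2436 27.025 ]
 [ 5.563   4.3908  3.191   2.576   0.0148 45.3095 27.475 ]
 [ 5.763   4.3818  3.1287  3.569   0.0155 45.3877 27.925 ]
 [ 5.963   4.9061  2.3543  3.699   0.0173 45.4373 28.375 ]
 [ 6.163   5.2857  2.1101  4.74    0.0184 45.4122 28.825 ]
 [ 6.363   5.6454  2.7652  5.198   0.0201 45.4277 29.275 ]
 [ 6.563   6.0324  2.5283  5.338   0.0224 45.3701 29.725 ]
 [ 6.763   6.889   2.7682  5.5709  0.0227 45.3233 30.175 ]
 [ 6.963   6.8059  3.1859  6.2082  0.0231 45.292  30.625 ]
 [ 7.      8.6192  2.9913  7.0374  0.0295 45.2852 30.875 ]]
0.023987919167383694
```

```bash
cat >> h.py <<'E'
def wind2(q,q1,dq,F0,ax,lim):
    out=[]
    while q<q1-1e-6:
        q+=dq; arm.move_l(pose(q,ax),feed=.03); fs=[]
        for _ in range(4): arm.sleep(.06); fs.append(np.array(arm.current_force()))
        f=np.mean(fs,0)-F0; e=np.array(arm.current_ee_pos())-ax; qa=np.arctan2(-(e@yd),e@xd)
        t=-np.sin(qa)*xd-np.cos(qa)*yd
        out.append([q,-f@t,f@(np.cos(qa)*xd-np.sin(qa)*yd),f[2],(q-qa+np.pi)%(2*np.pi)-np.pi,arm.current_t()])
        if out[-1][1]>lim: break
    return q,out
AX3=AX2+.0003*xd
E
python3 - <<'E'
from h import *
q,F0=json.load(open("st.json"))
q,o=wind2(q,9.0,.2,np.array(F0),AX3,9.5); print(np.array(o))
json.dump([q,list(F0)],open("st.json","w")); json.dump(o,open("o2.json","w"))
E
```

```text
[[ 7.2     7.0846  0.7425  5.5531  0.0219 31.55  ]
 [ 7.4     6.9371  1.0244  4.7747  0.0212 32.2333]
 [ 7.6     6.5955  0.2425  4.2689  0.0197 32.9167]
 [ 7.8     6.6073  0.5253  4.0483  0.0179 33.6   ]
 [ 8.      6.4738  0.4046  3.4428  0.0169 34.2833]
 [ 8.2     6.253  -0.5921  3.2482  0.0165 34.9667]
 [ 8.4     6.3039 -0.5171  2.6884  0.0157 35.65  ]
 [ 8.6     5.9903 -1.0974  2.3423  0.016  36.3333]
 [ 8.8     7.2908 -1.5089  0.9985  0.0189 37.0167]
 [ 9.      7.7322 -1.4683  0.7748  0.0213 37.7   ]]
```

```bash
python3 - <<'E'
from h import *
q,F0=json.load(open("st.json"))
q,o=wind2(q,9.45,.15,np.array(F0),AX3,10.5); print(np.array(o))
json.dump([q,list(F0)],open("st.json","w"))
E
```

```text
[[ 9.15    8.8894 -2.1128 -0.2154  0.0239 38.3083]
 [ 9.3     9.2787 -2.3808 -1.1987  0.0265 38.9167]
 [ 9.45   10.2493 -2.4262 -2.6346  0.0293 39.525 ]]
```

```bash
python3 - <<'E'
from h import *
q,F0=json.load(open("st.json"))
arm.grip(.06); arm.move_l(pose(q,AX3)+[0,0,.17],feed=.15)
arm.move_to(W(.2,-.05,.28),down(-xd))
ims={n:arm.snapshot(n)[:,:,::-1] for n in("top","side")}
for n,im in ims.items():
    i=im.astype(int); m=(i[:,:,2]-i[:,:,1]>40)&(i[:,:,0]-i[:,:,1]>-5)
    b=blob(m,project(n,W(0,.03,.058))); print(n,C(onplane(n,b[0],.058 if n=="top" else .055)))
cv2.imwrite("pics/end.png",np.hstack([cv2.resize(ims["top"][110:320,185:385],(400,420)),cv2.resize(ims["side"][150:340,225:425],(400,420))])); print(arm.current_t(),np.array(arm.current_force())-F0)
E
```

```text
top [-0.0008  0.0284  0.058 ]
side [-0.0002  0.0264  0.055 ]
42.6167 [-0.5833  0.7517  0.3799]
```

View pics/end.png

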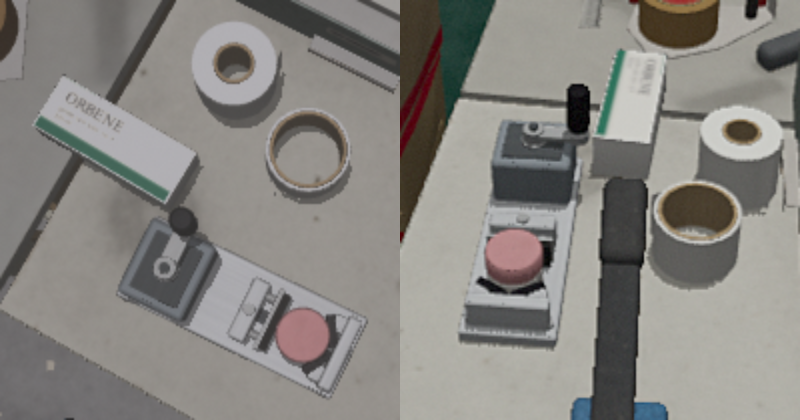

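The end view shows the jar upright at (302,335), seated in the V with the jaw against it. The crank is free and the roll and box haven't moved.

```bash
python3 -c "
from rig import arm
print(arm.sign_off())"
```

```text
the job is handed in; nothing more can be done
None
```

The job is handed in: the jar stands upright in the V-block, clamped at an estimated 45 N (from the rise in crank drag; the force was not measured directly). The crank was wound in one unbroken hold and let go, the tape roll and product box look unmoved in the final picture, and the run took about 43 s.

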